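# Load the test jig, free its fastener and hold the contact panel down

### The arm

A 6-joint arm with a two-finger parallel gripper is mounted at the origin on the work surface. World frame = base frame: x ahead of the robot, y to its left, z up, the work surface at z = 0. Lengths are in m, angles in degrees, forces in N, time in s.
With the tool pointing down it reaches from about 0.375 to 0.9 m from the base axis. Payload 3.1 kg.
Tool frame: the origin (TCP) lies at the very end of the fingers, on their centre line; the grasp point (between the pads) lies bot.grip_point_offset behind it (bot.grip_point_offset is the distance from the TCP to the grasp point, in m); z points along the fingers, y is the line along which they close (so a half turn about z gives the same grasp; the last joint's range is limited). The gripper opens to 87 mm and grips with 3 to 60 N. Pads are 19 mm wide; open, the fingers measure 117 mm over their backs; the gripper's body (75 mm by 190 mm) begins 51 mm behind the grasp point.
Start: joints at [-79.326, 30.224, 82.088, -0, 67.689, -10.227], TCP at [0.223, -0.584, 0.223] pointing down, gripper open.
Joint ranges: [-176.69, 176.69], [-43.24, 126.21], [12.49, 139.97], [-82, 262], [0, 151.66], [-163.58, 163.58]. Speed limits (degrees/s): [159.86, 159.86, 180, 180, 180, 180].

### API

Orientations are given as a 3x3 rotation matrix whose columns are the frame's x, y, z axes.
In Python, from rig import bot, viewer, ticket gives the robot as it stands.
- The arm moves only by the tool servo_tool, never from a script. Its argument "targets" is a list of rows, each an object with "offset": the shift along the tool's x, y, z in m, a list of three; "dr": the turn, a rotation vector about the tool's x, y, z in degrees, a list of three. In form: [{"offset": [x, y, z], "dr": [ax, ay, az]}, ...]. A call has 1 to 20 rows; each row is the pose to reach, as a shift and turn from the pose commanded when the call began, along the tool's axes at that moment; what a row does not reach only later rows make up. A row lasts 1/12 s, in which the tool goes at most 41.7 mm and 7.16 degrees, less where a joint would pass 70% of its speed; a pose out of reach is approached as far as the arm can. A call with a gripper value outside its range is refused whole. "gripper" is the gripper command: -1 is fully open, 1 is shut, values between are in proportion, set as the call begins (left out, the last holds). The fingers move at their own pace and stop on an object; the grip force is fixed at half the most. Time passes only in rows, so rows that repeat a pose let the fingers close. It gives the time, the measured TCP pose, the force, the opening and the grip force at its end, in the units of the state.
- bot.read_state(): the state, without advancing time (a new reading comes with each control period).
- viewer.capture(name): name is "scene" or "side" or "wrist"; returns a dict with "color" (420x560x3 uint8, red, green, blue), "camera_matrix" (3x3 intrinsics, pixels), "R" (3x3) and "t" (3): a world point X has camera coordinates R X + t. Camera axes: x right, y down, z forward; pixel columns grow to the right and rows downward; lengths in m; the calibration is good to about 2 mm. A picture is of the moment at which its call begins. There is no depth.
- ticket.hand_in(): hands the job in; it is judged then, once.
The state is a dict: "time_s": time; "joint_positions": joint angles; "qvel": joint speeds; "tau": joint torques, N m; "position": TCP position; "tcp_rot": TCP orientation; "force": force on the tool from outside, world axes, zero at the start; "moment": the same for the moment, N m; "opening": opening from 0.0 (shut) to 1.0 (fully open); "grasp_force": force on a finger pad.
Only numpy, scipy, OpenCV 4.12 (cv2) and the standard library are available. Lean on these libraries where they do the work, as an engineer would, in place of code of your own. Each camera call takes 0.05 s, during which the arm holds its last target. There are 200 camera calls.

### The job

Pick up the oblong module with the straight finger rib and press it fully home into the recess of the grey test jig, so its shoulders are flush with the jig's frame. Then turn the quarter-turn fastener on the sprung aluminium panel clockwise until its slot lines up with the two index ridges on the panel, and after that push the panel all the way down against the frame. Finish while still holding the panel pressed down with the fingers, slot still lined up; leave the other things on the bench where they are.

Things in the scene. Friction and masses are not known exactly. Their poses are not given: they have to be found in the camera images.
- jig: test jig fixed to the bench, grey plastic frame 150 (x) x 260 (y) x 45 mm high. Origin: centre of its underside; z up. The recess is in its +y part, the aluminium panel over its -y part.
- recess (a point): centre of the recess' mouth, level with the frame's top (45 mm above the bench). Recess 53 (jig's x) x 37 mm (y), 20 mm deep, chamfered mouth, the jig's axes. A sprung steel nose in the middle of each long wall grips the module from about 7 mm deep on: it must be pushed in (a few N) and then stays.
- module: loose black module, about 60 g: block 50 (x) x 34 (y) x 20 mm high, brass contacts on its shoulders; on it a straight rib 40 long (x), 12 wide (y), 18 mm tall (38 overall): grip it across its 12 mm. Origin: centre of underside, z up. Its long side goes along the jig's x, either way round; fully home its underside is 20 mm below recess and its shoulders are flush with the frame.
- panel (a joint): how far the sprung panel is pressed down, m: 0 = up (8 mm gap to the frame), 0.008 = against the frame. The panel moves only straight down; it takes about 2.5 N to start and about 9 N to keep fully down, and springs up when let go.
- press_pad (a point): free flat place on the panel's top face to press on: midway between the long sides, 40 mm from the +y edge, 75 mm along the jig's +y from the fastener's axis. Panel: aluminium plate 120 (x) x 160 (y) x 4 mm with the jig's axes; its top is 57 mm above the bench when up, 49 mm when down.
- fastener (a joint): turn of the fastener in rad, grows clockwise seen from above; starts at 0.15 to 0.7. At 0 the slot lies along the jig's x; at 1.571 it lies along the jig's y, lined up with the two index ridges. It turns on to a stop at 2.1, has slight friction (about 0.04 N m) and stays where it is left.
- fastener_top (a point): top centre of the fastener's grip, on its vertical axis, 22 mm above the panel's top (79 mm above the bench, panel up). Steel: flange disc 40 mm across, 4 thick; on it a grip 34 long, 14 wide, 18 tall, with a 4 mm slot along its length (the point's x). Two dark index ridges, 3 x 14 x 1.4 mm, lie on the panel 24 to 38 mm either side of the axis along the jig's y.
- square_block: bystander: loose black block 42 x 42 x 18 mm with a round 16 mm knob, 12 mm tall, on top; belongs elsewhere. Origin: centre of underside.
- flux_jar: bystander: small closed jar, 40 mm diameter, 45 mm high, upright. Origin: centre of underside.
- screwdriver: bystander: screwdriver 160 mm long lying on the bench. Origin near its middle, its x along the tool.

How it is judged:
By the outcome, as a careful person would: the job done as asked, in the order asked, and still so for the second after the job is handed in, while the arm keeps its last pose, push and grip.
It also fails if it takes over 56 s, if anything falls off the work surface, if the arm or the gripper's body presses on something with over 40 N, if the wrist force passes 120 N, or if a joint passes its speed limit or range.

## Working session

There is one attempt and no reset: what is moved stays moved. The work goes in short steps, Python scripts to look and compute and a tool call to move; the robot and the scene stay as the last step left them, time stands still between calls to the robot, and variables do not carry over. Pictures are saved under pics/ and viewed, at most 10 in all, crops included, and the job is handed in when it is done.

Besides the shell and the picture viewer there is one more tool, called after ">>>" as name([rows], argument=value, ...), one row to a line, values as JSON. servo_tool: Moves the arm, as the interface text tells. Its arguments: {"type":"object","properties":{"targets":{"type":"array"},"gripper":{"type":"number"}},"required":["targets"]}

```bash
mkdir -p pics; ls; python3 - <<'E'
from rig import bot,viewer
import cv2,numpy as np
s=bot.read_state();print(s['time_s'],s['position'],np.round(s['tcp_rot'],3).tolist(),bot.grip_point_offset)
for n in("scene","side"):
    c=viewer.capture(n);np.savez(f'{n}.npz',**c)
    cv2.imwrite(f'pics/{n}0.png',cv2.resize(c['color'][:,:,::-1],(800,600),interpolation=cv2.INTER_CUBIC))
    print(n,(-c['R'].T@c['t']).round(3))
E
```

```text
pics
0.0 [ 0.22286373 -0.58313256  0.22158556] [[0.934, 0.357, -0.0], [0.357, -0.934, 0.002], [0.0, -0.002, -1.0]] 0.0187
scene [ 1.252 -0.103  0.972]
side [0.395 0.774 0.699]
```

View pics/scene0.png

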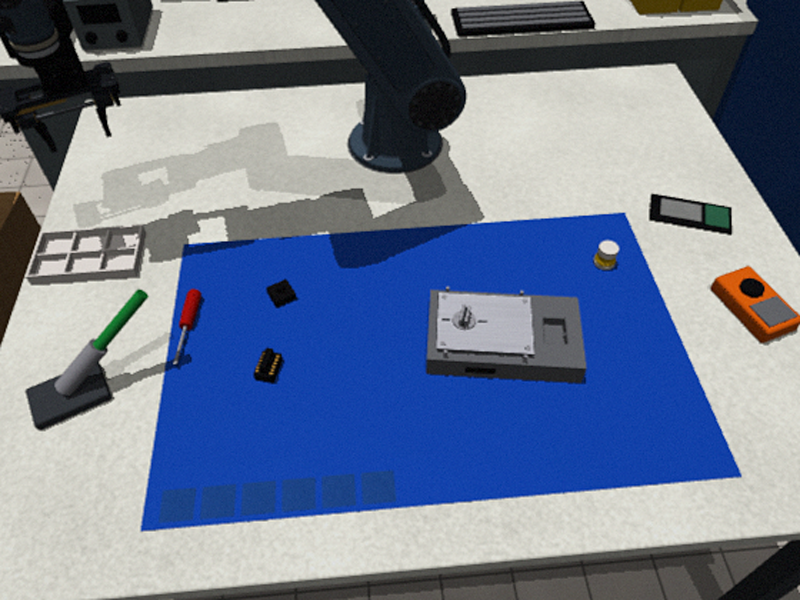

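View pics/side0.png

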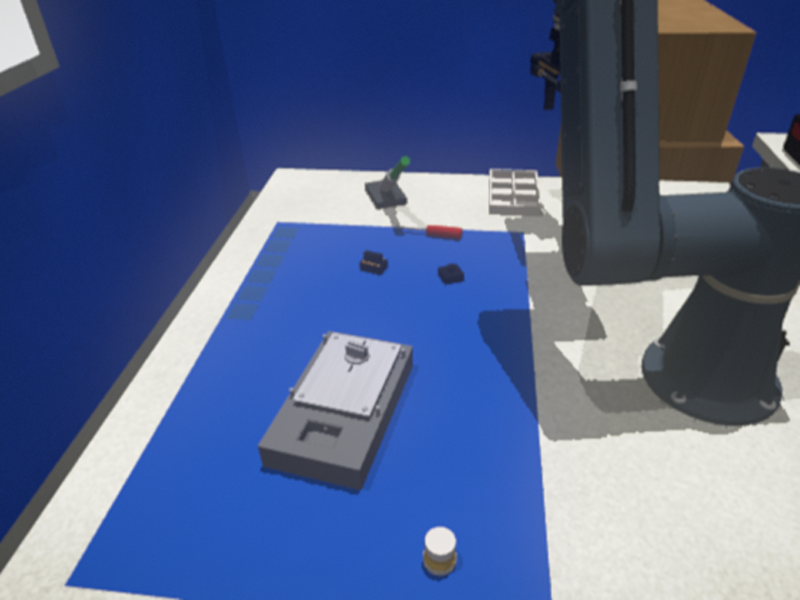

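The scene picture shows the module at about (268,365), with its rib pointing roughly up and down in the picture. The jig's top corners are at about (431,290), (578,297), (585,369) and (428,361), the fastener top is near (465,308) and the recess is near (556,330). The square block is at (281,292), and the jar and screwdriver are well clear.

```bash
cat > h.py <<'E'
import numpy as np,cv2
def ray(c,uv,z,s=1.0):
    """pixel (in picture scaled by s) -> world point at height z"""
    d=c['R'].T@np.linalg.inv(c['camera_matrix'])@np.array([uv[0]/s,uv[1]/s,1.]);o=-c['R'].T@c['t']
    return (o+d*(z-o[2])/d[2])
def proj(c,X):
    p=c['camera_matrix']@(c['R']@np.asarray(X)+c['t']);return p[:2]/p[2]
def look(n,f,box=None,k=None):
    from rig import viewer
    c=viewer.capture(n);np.savez(f+'.npz',**c);im=c['color'][:,:,::-1]
    if box:im=im[box[1]:box[3],box[0]:box[2]]
    k=k or min(800/im.shape[1],600/im.shape[0])
    cv2.imwrite(f'pics/{f}.png',cv2.resize(im,None,fx=k,fy=k,interpolation=cv2.INTER_CUBIC));return c,k
def shift(goal,yaw=None):
    """tool-axis offset and dr to a world TCP goal, tool down, tool-y (closing) line at yaw deg"""
    from rig import bot
    s=bot.read_state();R=np.array(s['tcp_rot']);p=np.array(s['position'])
    print('t',s['time_s'],'off',(R.T@(np.array(goal)-p)).round(4))
    if yaw is not None:
        y=np.degrees(np.arctan2(R[1,1],R[0,1]));d=(yaw-y+90)%180-90
        print('dr z',round(-d,2),'tilt z',R[:,2].round(4))
E
python3 - <<'E'
from h import *
c=dict(np.load('scene.npz'));s=800/560
for n,uv,z in[('mod',(268,362),.02),('jLf',(431,290),.045),('jRf',(578,297),.045),('jRn',(585,369),.045),('jLn',(428,361),.045),('rec',(556,330),.04),('fas',(465,308),.079),('sq',(281,292),.015),('ribA',(266,352),.038),('ribB',(262,374),.038)]:
    print(n,ray(c,uv,z,s).round(3))
c=dict(np.load('side.npz'))
for n,uv,z in[('mod',(374,258),.038),('jar',(439,540),.045),('fas',(356,347),.079),('j1',(261,452),.045),('j2',(360,476),.045),('j3',(413,350),.045)]:
    print(n,ray(c,uv,z,s).round(3))
from rig import viewer,bot
w=viewer.capture('wrist');st=bot.read_state();R=np.array(st['tcp_rot'])
o=-w['R'].T@w['t'];print('wrist cam in tool',R.T@(o-st['position']),'axis',R.T@w['R'][2],w['camera_matrix'][0,0])
shift([.672,-.33,.2])
E
```

```text
mod [ 0.595 -0.268  0.02 ]
jLf [0.485 0.022 0.045]
jRf [0.527 0.278 0.045]
jRn [0.676 0.25  0.045]
jLn [ 0.636 -0.001  0.045]
rec [0.591 0.224 0.04 ]
fas [0.558 0.07  0.079]
sq [ 0.438 -0.25   0.015]
ribA [ 0.587 -0.269  0.038]
ribB [ 0.63  -0.274  0.038]
mod [ 0.59  -0.249  0.038]
jar [0.413 0.368 0.045]
fas [0.565 0.073 0.079]
j1 [0.665 0.264 0.045]
j2 [0.522 0.288 0.045]
j3 [0.48  0.033 0.045]
wrist cam in tool [ 0.07356938  0.00035983 -0.16343453] axis [-2.68523652e-01 -1.46618165e-04  9.63273080e-01] 335.73158326228577
t 0.15 off [ 0.5099 -0.0764  0.0221]
```

```bash
python3 - <<'E'
from h import *
shift([.592,-.258,.16],-95)
E
```

```text
t 0.15 off [ 0.4608 -0.1721  0.0622]
dr z 25.9 tilt z [-3.0e-04  1.7e-03 -1.0e+00]
```

>>> servo_tool([
  {"offset": [0.038, -0.014, 0.005], "dr": [0, 0, 2]},
  {"offset": [0.077, -0.029, 0.01], "dr": [0, 0, 4]},
  {"offset": [0.115, -0.043, 0.015], "dr": [0, 0, 6.5]},
  {"offset": [0.154, -0.057, 0.021], "dr": [0, 0, 8.5]},
  {"offset": [0.192, -0.072, 0.026], "dr": [0, 0, 11]},
  {"offset": [0.23, -0.086, 0.031], "dr": [0, 0, 13]},
  {"offset": [0.269, -0.1, 0.036], "dr": [0, 0, 15]},
  {"offset": [0.307, -0.115, 0.041], "dr": [0, 0, 17]},
  {"offset": [0.346, -0.129, 0.046], "dr": [0, 0, 19]},
  {"offset": [0.384, -0.143, 0.052], "dr": [0, 0, 21.5]},
  {"offset": [0.422, -0.158, 0.057], "dr": [0, 0, 24]},
  {"offset": [0.461, -0.172, 0.062], "dr": [0, 0, 25.9]},
  {"offset": [0.461, -0.172, 0.062], "dr": [0, 0, 25.9]},
  {"offset": [0.461, -0.172, 0.062], "dr": [0, 0, 25.9]},
  {"offset": [0.461, -0.172, 0.062], "dr": [0, 0, 25.9]},
], gripper=-1)

```text
time_s: 1.4
position: [0.5918, -0.2585, 0.1601]
tcp_rot: [[0.996, -0.086, -0.001], [-0.086, -0.996, 0.0], [-0.001, 0.0, -1.0]]
force: [-0.2, -0.1, 0.1]
opening: 0.999
grasp_force: 0.0
```

```bash
python3 - <<'E'
from h import *
c,k=look('wrist','w1');print(k)
shift([.592,-.258,.16],-95)
E
```

```text
1.4285714285714286
t 1.45 off [ 0.0005 -0.0014  0.0003]
dr z -0.02 tilt z [-0.0011  0.     -1.    ]
```

View pics/w1.png

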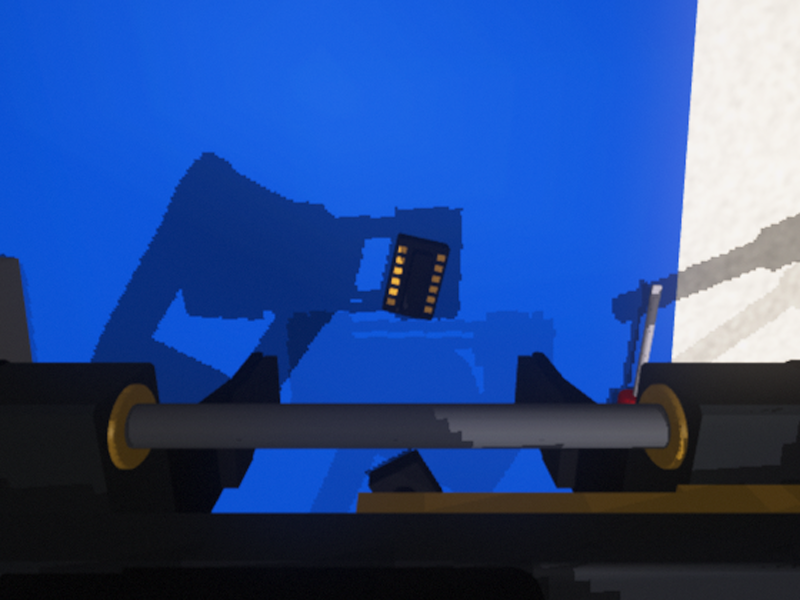

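The wrist picture shows the module at about (416,279). Its contact rows run from (404,249) to (391,301) and from (441,258) to (429,309), so it is turned slightly from the tool.

```bash
python3 - <<'E'
from h import *
c=dict(np.load('w1.npz'));s=800/560
P=[ray(c,uv,.02,s) for uv in[(404,249),(391,301),(441,258),(429,309)]]
print(np.round(P,4)); m=np.mean(P,0)
a=[np.degrees(np.arctan2(*(P[i]-P[i+1])[1::-1])) for i in(0,2)];print(m,a)
shift([m[0],m[1],.014],np.mean(a)-90)
E
```

```text
[[ 0.6177 -0.2656  0.02  ]
 [ 0.5843 -0.2543  0.02  ]
 [ 0.6099 -0.2887  0.02  ]
 [ 0.5767 -0.2788  0.02  ]]
[ 0.5971691  -0.27184236  0.02      ] [np.float64(-18.682221443722828), np.float64(-16.685486663588872)]
t 1.45 off [0.007  0.012  0.1463]
dr z 12.66 tilt z [-0.0011  0.     -1.    ]
```

>>> servo_tool([
  {"offset": [0.003, 0.005, 0.03], "dr": [0, 0, 5]},
  {"offset": [0.006, 0.01, 0.065], "dr": [0, 0, 10]},
  {"offset": [0.007, 0.012, 0.1], "dr": [0, 0, 12.7]},
  {"offset": [0.007, 0.012, 0.125], "dr": [0, 0, 12.7]},
  {"offset": [0.007, 0.012, 0.138], "dr": [0, 0, 12.7]},
  {"offset": [0.007, 0.012, 0.138], "dr": [0, 0, 12.7]},
  {"offset": [0.007, 0.012, 0.138], "dr": [0, 0, 12.7]},
])

```text
time_s: 2.03
position: [0.5976, -0.2724, 0.0227]
tcp_rot: [[0.952, -0.306, -0.0], [-0.306, -0.952, 0.0], [-0.0, -0.0, -1.0]]
force: [-0.1, -0.7, 1.3]
opening: 0.998
grasp_force: 0.0
```

>>> servo_tool([
  {"offset": [0, 0, 0], "dr": [0, 0, 0]},
  {"offset": [0, 0, 0], "dr": [0, 0, 0]},
  {"offset": [0, 0, 0], "dr": [0, 0, 0]},
  {"offset": [0, 0, 0], "dr": [0, 0, 0]},
  {"offset": [0, 0, 0], "dr": [0, 0, 0]},
  {"offset": [0, 0, 0], "dr": [0, 0, 0]},
  {"offset": [0, 0, 0], "dr": [0, 0, 0]},
  {"offset": [0, 0, 0], "dr": [0, 0, 0]},
], gripper=1)

```text
time_s: 2.7
position: [0.5983, -0.2712, 0.0226]
tcp_rot: [[0.953, -0.304, 0.0], [-0.304, -0.953, -0.0], [0.0, 0.0, -1.0]]
force: [0.2, -0.3, -0.6]
opening: 0.48
grasp_force: 0.0
```

>>> servo_tool([
  {"offset": [0, 0, 0], "dr": [0, 0, 0]},
  {"offset": [0, 0, 0], "dr": [0, 0, 0]},
  {"offset": [0, 0, 0], "dr": [0, 0, 0]},
  {"offset": [0, 0, 0], "dr": [0, 0, 0]},
  {"offset": [0, 0, 0], "dr": [0, 0, 0]},
  {"offset": [0, 0, 0], "dr": [0, 0, 0]},
  {"offset": [0, 0, 0], "dr": [0, 0, 0]},
  {"offset": [0, 0, 0], "dr": [0, 0, 0]},
])

```text
time_s: 3.37
position: [0.5982, -0.2712, 0.0224]
tcp_rot: [[0.953, -0.304, -0.0], [-0.304, -0.953, 0.0], [-0.0, -0.0, -1.0]]
force: [0.0, 0.7, -0.6]
opening: 0.134
grasp_force: 30.0
```

```bash
python3 - <<'E'
from h import *
# jig fit from both cameras' rough corners
yaw=np.radians(-9);ex=np.array([np.cos(yaw),np.sin(yaw)]);ey=np.array([-ex[1],ex[0]])
C=np.mean([[.485,.022],[.527,.278],[.676,.25],[.636,-.001]],0);print('C',C)
f=np.array([.5615,.0715]);print('fast in jig',(f-C)@ex,(f-C)@ey,'rec',(np.array([.591,.224])-C)@ex,(np.array([.591,.224])-C)@ey)
shift([.592,.205,.2],-99)
E
```

```text
C [0.581   0.13725]
fast in jig -0.008974356565210074 -0.06799098046241484 rec -0.0036938064362887495 0.08724630819703048
t 3.3667 off [-0.1507 -0.4518 -0.1775]
dr z -8.7 tilt z [-2.e-04  2.e-04 -1.e+00]
```

>>> servo_tool([
  {"offset": [0, 0, -0.03], "dr": [0, 0, 0]},
  {"offset": [-0.005, -0.012, -0.07], "dr": [0, 0, 0]},
  {"offset": [-0.018, -0.04, -0.1], "dr": [0, 0, -1]},
  {"offset": [-0.034, -0.076, -0.115], "dr": [0, 0, -2]},
  {"offset": [-0.05, -0.112, -0.128], "dr": [0, 0, -3]},
  {"offset": [-0.066, -0.148, -0.128], "dr": [0, 0, -4]},
  {"offset": [-0.082, -0.184, -0.128], "dr": [0, 0, -5]},
  {"offset": [-0.098, -0.22, -0.128], "dr": [0, 0, -6]},
  {"offset": [-0.114, -0.256, -0.128], "dr": [0, 0, -7]},
  {"offset": [-0.13, -0.292, -0.128], "dr": [0, 0, -8]},
  {"offset": [-0.146, -0.328, -0.128], "dr": [0, 0, -8.7]},
  {"offset": [-0.162, -0.364, -0.128], "dr": [0, 0, -8.7]},
  {"offset": [-0.178, -0.4, -0.128], "dr": [0, 0, -8.7]},
  {"offset": [-0.19, -0.43, -0.128], "dr": [0, 0, -8.7]},
  {"offset": [-0.197, -0.444, -0.128], "dr": [0, 0, -8.7]},
  {"offset": [-0.197, -0.444, -0.128], "dr": [0, 0, -8.7]},
  {"offset": [-0.197, -0.444, -0.128], "dr": [0, 0, -8.7]},
  {"offset": [-0.197, -0.444, -0.128], "dr": [0, 0, -8.7]},
])

```text
time_s: 4.87
position: [0.5455, 0.211, 0.1505]
tcp_rot: [[0.988, -0.156, -0.0], [-0.156, -0.988, -0.001], [-0.0, 0.001, -1.0]]
force: [0.4, 0.1, -0.7]
opening: 0.138
grasp_force: 30.0
```

```bash
python3 - <<'E'
from h import *
c,k=look('wrist','w2')
shift([.545,.212,.15],-99)
E
```

```text
t 4.9167 off [-0.0009 -0.0013  0.0005]
dr z -0.06 tilt z [-2.e-04 -5.e-04 -1.e+00]
```

View pics/w2.png

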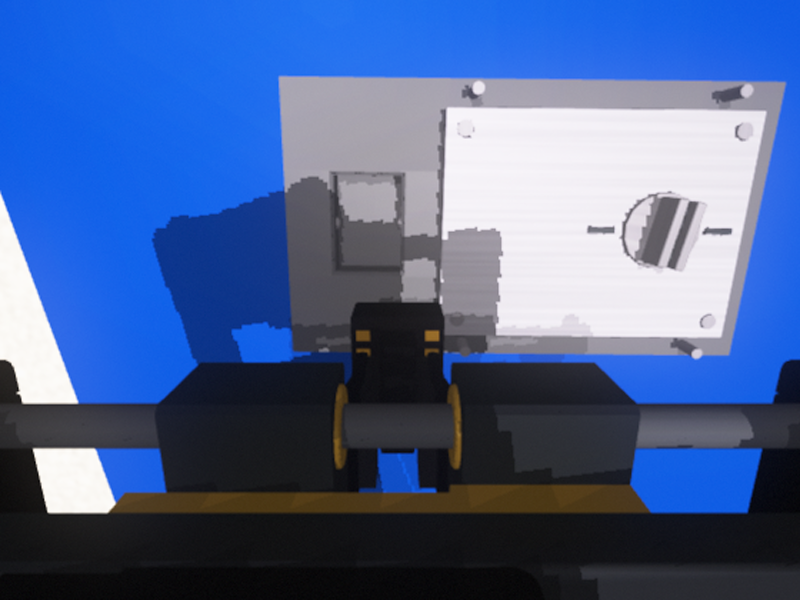

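The wrist picture shows the recess at about (333..404, 172..270), the held module's front edge at about (352..442, 303), and the fastener near (675,232) with its ridges at (600,230) and (718,231). I'll enlarge the part with the recess and the module.

```bash
python3 - <<'E'
from h import *
c=dict(np.load('w2.npz'));im=c['color'][110:250,190:350,::-1]
cv2.imwrite('pics/w2c.png',cv2.resize(im,None,fx=4.2,fy=4.2,interpolation=cv2.INTER_CUBIC))
E
```

```text
(no output)
```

View pics/w2c.png

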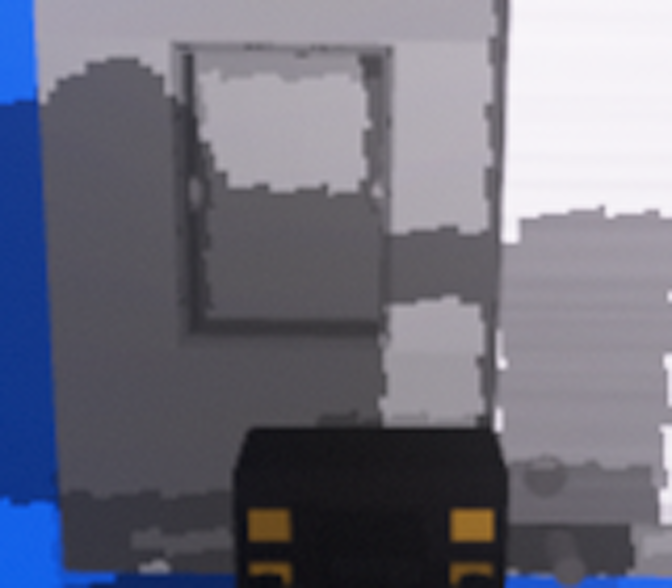

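The crop shows the recess mouth's corners at about (173,42), (393,46), (386,338) and (182,342). The held module's lower front edge runs from (248,428) to (495,428), and its upper front corners are at (235,470) and (508,470).

```bash
python3 - <<'E'
from h import *
from rig import bot
c=dict(np.load('w2.npz'));k=4.2
r=lambda u,v,z:ray(c,(u/k+190,v/k+110),z)
P=np.array([r(*q,.045) for q in[(173,42),(393,46),(386,338),(182,342)]])
rec=P.mean(0);print('rec',rec,[np.linalg.norm(P[i]-P[i-1]).round(4) for i in range(4)])
ang=lambda d:np.degrees(np.arctan2(d[1],d[0]))
print('rec yaw',ang(P[0]-P[3]),ang(P[1]-P[2]),ang(P[0]-P[1])-90,ang(P[3]-P[2])-90)
st=bot.read_state();R=np.array(st['tcp_rot']);p=np.array(st['position'])
for a,b,z in[((248,428),(495,428),.128),((235,470),(508,470),.148)]:
    A,B=r(*a,z),r(*b,z);print('front edge',np.linalg.norm(A-B).round(4),'yaw',ang(A-B)-90,'mid in tool',(R.T@((A+B)/2-p)).round(4))
s=800/560
# jig frame outer top corners + panel corners, from w2 full pic
J=[ray(c,q,.045,s) for q in[(279,76),(785,83),(729,355),(293,351)]];print('jig C',np.mean(J,0),'yaw',ang(J[0]-J[1])-90,ang(J[3]-J[2])-90)
Q=[ray(c,q,.057,s) for q in[(446,108),(766,111),(722,338),(440,330)]];print('panel',np.mean(Q,0),[ang(Q[0]-Q[1])-90])
rg=[ray(c,q,.0584,s) for q in[(586,230),(614,230),(704,231),(732,231)]];print('ridge',np.round(rg,4),'mid',np.mean(rg,0))
shift([rec[0],rec[1],.15],-99.2)
E
```

```text
rec [0.59343471 0.21936357 0.045     ] [np.float64(0.0562), np.float64(0.0404), np.float64(0.0547), np.float64(0.0397)]
rec yaw -9.357620465739434 -10.166326439450451 -10.005877304983969 -7.865196789610295
front edge 0.0338 yaw -9.011281167393022 mid in tool [0.0229 0.0002 0.0225]
front edge 0.0336 yaw -9.012361860918347 mid in tool [0.023  0.0002 0.0025]
jig C [0.5785913  0.13535062 0.045     ] yaw -9.722794066268193 -9.575825936725508
panel [0.57323652 0.10049081 0.057     ] [np.float64(-9.498117800127332)]
ridge [[0.5734 0.1047 0.0584]
 [0.5711 0.0901 0.0584]
 [0.5631 0.0429 0.0584]
 [0.5607 0.0282 0.0584]] mid [0.56706871 0.06648006 0.0584    ]
t 4.9167 off [ 0.0458 -0.0162  0.0005]
dr z 0.14 tilt z [-2.e-04 -5.e-04 -1.e+00]
```

>>> servo_tool([
  {"offset": [0.02, -0.007, 0], "dr": [0, 0, 0.6]},
  {"offset": [0.04, -0.014, 0.015], "dr": [0, 0, 0.6]},
  {"offset": [0.048, -0.016, 0.04], "dr": [0, 0, 0.6]},
  {"offset": [0.048, -0.016, 0.06], "dr": [0, 0, 0.6]},
  {"offset": [0.048, -0.016, 0.072], "dr": [0, 0, 0.6]},
  {"offset": [0.048, -0.016, 0.077], "dr": [0, 0, 0.6]},
  {"offset": [0.048, -0.016, 0.077], "dr": [0, 0, 0.6]},
  {"offset": [0.048, -0.016, 0.077], "dr": [0, 0, 0.6]},
  {"offset": [0.048, -0.016, 0.077], "dr": [0, 0, 0.6]},
])

```text
time_s: 5.67
position: [0.5963, 0.2198, 0.0749]
tcp_rot: [[0.986, -0.167, 0.002], [-0.167, -0.986, 0.0], [0.002, -0.001, -1.0]]
force: [-0.6, -0.2, -0.6]
opening: 0.134
grasp_force: 30.0
```

```bash
python3 - <<'E'
from h import *
c,k=look('wrist','w3',(190,120,390,270))
shift([.5954,.2191,.0475],-99.6)
E
```

```text
t 5.7167 off [-0.0008  0.0011  0.0275]
dr z -0.0 tilt z [ 2.6e-03  5.0e-04 -1.0e+00]
```

View pics/w3.png

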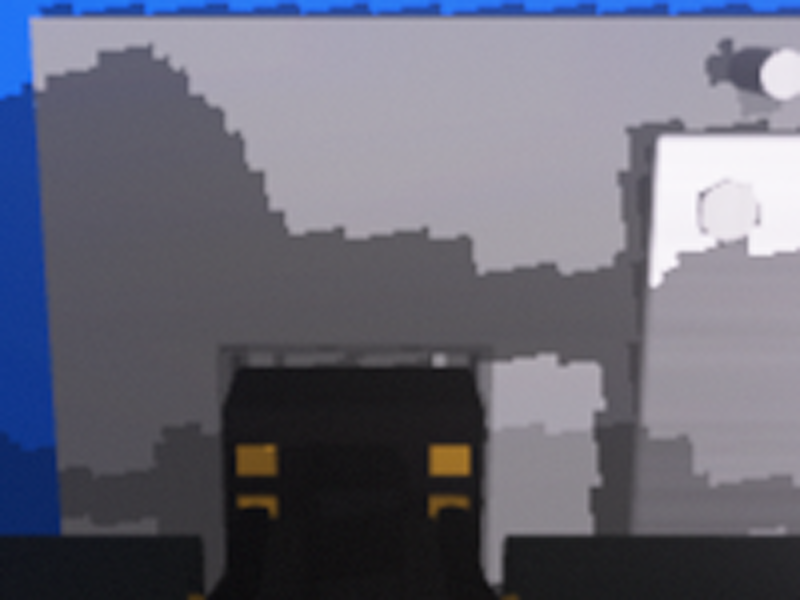

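The crop shows the module's lower front edge from (234,368) to (478,368), just inside the recess mouth's far edge from (219,345) to (494,346).

```bash
python3 - <<'E'
from h import *
from rig import bot
c=dict(np.load('w3.npz'))
R=np.array(bot.read_state()['tcp_rot'])
r=lambda u,v,z:ray(c,(u/4+190,v/4+120),z)
M=[r(234,368,.0525),r(478,368,.0525)];E=[r(219,345,.045),r(494,346,.045)]
print(np.linalg.norm(M[0]-M[1]),np.linalg.norm(E[0]-E[1]),(R.T@((E[0]+E[1])/2-(M[0]+M[1])/2)).round(4))
E
```

```text
0.035017811405853465 0.04086893769589129 [0.0014 0.0001 0.0075]
```

>>> servo_tool([
  {"offset": [-0.0014, 0, 0.002], "dr": [0, 0, 0]},
  {"offset": [-0.0014, 0, 0.005], "dr": [0, 0, 0]},
  {"offset": [-0.0014, 0, 0.008], "dr": [0, 0, 0]},
  {"offset": [-0.0014, 0, 0.01], "dr": [0, 0, 0]},
  {"offset": [-0.0014, 0, 0.012], "dr": [0, 0, 0]},
  {"offset": [-0.0014, 0, 0.012], "dr": [0, 0, 0]},
])

```text
time_s: 6.22
position: [0.5936, 0.2201, 0.0609]
tcp_rot: [[0.986, -0.167, -0.001], [-0.167, -0.986, -0.0], [-0.001, 0.0, -1.0]]
force: [0.4, 0.3, -0.9]
opening: 0.135
grasp_force: 30.0
```

>>> servo_tool([
  {"offset": [0, 0, 0.002], "dr": [0, 0, 0]},
  {"offset": [0, 0, 0.004], "dr": [0, 0, 0]},
  {"offset": [0, 0, 0.006], "dr": [0, 0, 0]},
  {"offset": [0, 0, 0.008], "dr": [0, 0, 0]},
  {"offset": [0, 0, 0.01], "dr": [0, 0, 0]},
  {"offset": [0, 0, 0.012], "dr": [0, 0, 0]},
  {"offset": [0, 0, 0.0125], "dr": [0, 0, 0]},
  {"offset": [0, 0, 0.0125], "dr": [0, 0, 0]},
])

```text
time_s: 6.88
position: [0.5942, 0.2201, 0.0487]
tcp_rot: [[0.986, -0.167, 0.0], [-0.167, -0.986, -0.0], [0.0, 0.0, -1.0]]
force: [0.2, 0.1, -1.1]
opening: 0.132
grasp_force: 30.0
```

>>> servo_tool([
  {"offset": [0, 0, 0.001], "dr": [0, 0, 0]},
  {"offset": [0, 0, 0.002], "dr": [0, 0, 0]},
  {"offset": [0, 0, 0.003], "dr": [0, 0, 0]},
  {"offset": [0, 0, 0.003], "dr": [0, 0, 0]},
])

```text
time_s: 7.22
position: [0.5942, 0.2202, 0.0474]
tcp_rot: [[0.986, -0.167, 0.0], [-0.167, -0.986, -0.0], [0.0, -0.0, -1.0]]
force: [-1.3, -1.6, 6.9]
opening: 0.136
grasp_force: 30.0
```

>>> servo_tool([
  {"offset": [0, 0, 0.001], "dr": [0, 0, 0]},
  {"offset": [0, 0, 0.002], "dr": [0, 0, 0]},
  {"offset": [0, 0, 0.003], "dr": [0, 0, 0]},
  {"offset": [0, 0, 0.003], "dr": [0, 0, 0]},
])

```text
time_s: 7.55
position: [0.5942, 0.2202, 0.0473]
tcp_rot: [[0.986, -0.166, 0.001], [-0.166, -0.986, -0.0], [0.001, 0.0, -1.0]]
force: [-6.3, -2.4, 23.9]
opening: 0.137
grasp_force: 30.0
```

>>> servo_tool([
  {"offset": [0, 0, -0.003], "dr": [0, 0, 0]},
  {"offset": [0, 0, -0.0045], "dr": [0, 0, 0]},
])

```text
time_s: 7.72
position: [0.594, 0.2202, 0.0482]
tcp_rot: [[0.986, -0.167, 0.001], [-0.167, -0.986, 0.0], [0.001, -0.0, -1.0]]
force: [0.5, -0.2, -2.0]
opening: 0.139
grasp_force: 30.0
```

>>> servo_tool([
  {"offset": [0, 0, 0], "dr": [0, 0, 0]},
  {"offset": [0, 0, 0], "dr": [0, 0, 0]},
  {"offset": [0, 0, 0], "dr": [0, 0, 0]},
  {"offset": [0, 0, 0], "dr": [0, 0, 0]},
  {"offset": [0, 0, 0], "dr": [0, 0, 0]},
  {"offset": [0, 0, -0.005], "dr": [0, 0, 0]},
  {"offset": [0, 0, -0.025], "dr": [0, 0, 0]},
  {"offset": [0, 0, -0.06], "dr": [0, 0, 0]},
  {"offset": [0, 0, -0.09], "dr": [0, 0, 0]},
  {"offset": [0, 0, -0.1], "dr": [0, 0, 0]},
  {"offset": [0, 0, -0.1], "dr": [0, 0, 0]},
  {"offset": [0, 0, -0.1], "dr": [0, 0, 0]},
], gripper=0.4)

```text
time_s: 8.72
position: [0.5939, 0.2201, 0.1477]
tcp_rot: [[0.986, -0.167, 0.0], [-0.167, -0.986, 0.0], [0.0, -0.0, -1.0]]
force: [0.1, 0.6, -0.7]
opening: 0.301
grasp_force: 0.0
```

```bash
python3 - <<'E'
from h import *
from rig import bot
c,k=look('wrist','w4')
print(bot.read_state()['joint_positions'])
c=dict(np.load('w2.npz'));im=c['color'][120:200,390:530,::-1]
cv2.imwrite('pics/w2f.png',cv2.resize(im,None,fx=5.5,fy=5.5,interpolation=cv2.INTER_CUBIC))
shift([.567,.0665,.14])
E
```

```text
[1.02414501e+01 3.59360618e+01 8.48179212e+01 8.49865768e-04
 5.93764139e+01 1.09841132e+02]
t 8.7667 off [-0.      0.1556  0.0066]
```

View pics/w4.png

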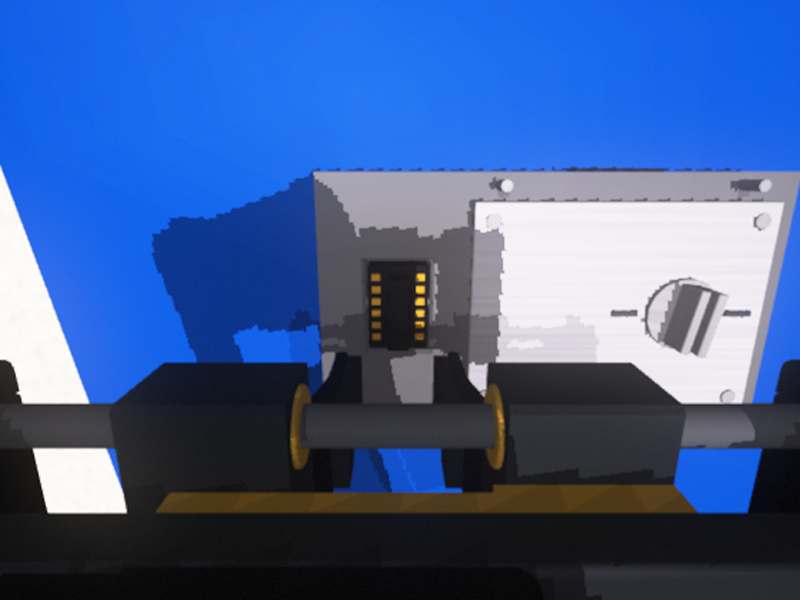

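View pics/w2f.png

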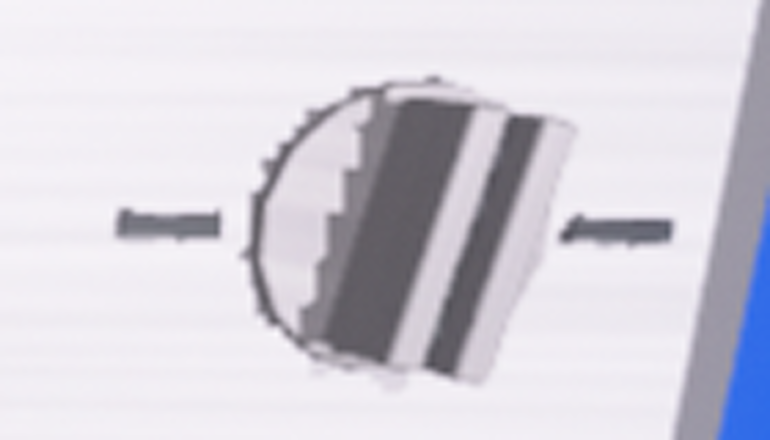

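The module sits in the recess at about (398,304) with its shoulders level. In the fastener crop the grip's top corners are at (472,103), (577,127), (487,383) and (388,362), and the slot runs from (527,116) to (445,372).

```bash
python3 - <<'E'
from h import *
c=dict(np.load('w2.npz'));ang=lambda d:np.degrees(np.arctan2(d[1],d[0]))
r=lambda u,v,z=.079:ray(c,(u/5.5+390,v/5.5+120),z)
P=np.array([r(472,103),r(577,127),r(487,383),r(388,362)]);m=P.mean(0)
print('centre',m,[np.linalg.norm(P[i]-P[i-1]).round(4) for i in range(4)])
a=[ang(P[0]-P[3]),ang(P[1]-P[2]),ang(r(527,116)-r(445,372))];print('slot yaw',a)
R4=np.array([ray(c,(x/5.5+390,y/5.5+120),.0584) for x,y in[(116,224),(220,224),(562,230),(672,231)]]);print('ridge',R4.mean(0),'dir',ang(R4[0]-R4[3])-90)
shift([m[0],m[1],.14],np.mean(a)-90)
E
```

```text
centre [0.56705643 0.06615778 0.079     ] [np.float64(0.0332), np.float64(0.0139), np.float64(0.0331), np.float64(0.0135)]
slot yaw [np.float64(-18.85150018628516), np.float64(-19.483478916065426), np.float64(-18.142783599434964)]
ridge [0.56708429 0.06642619 0.0584    ] dir -9.72196908099059
t 8.7667 off [1.00e-04 1.56e-01 6.60e-03]
dr z 9.23 tilt z [-2.2e-03 -4.0e-04 -1.0e+00]
```

>>> servo_tool([
  {"offset": [0, 0.01, 0], "dr": [0, 0, -6.5]},
  {"offset": [0, 0.025, 0], "dr": [0, 0, -13]},
  {"offset": [0, 0.04, 0], "dr": [0, 0, -19.5]},
  {"offset": [0, 0.055, 0], "dr": [0, 0, -26]},
  {"offset": [0, 0.07, 0], "dr": [0, 0, -32.5]},
  {"offset": [0, 0.085, 0], "dr": [0, 0, -39]},
  {"offset": [0, 0.1, 0], "dr": [0, 0, -45.5]},
  {"offset": [0, 0.115, 0], "dr": [0, 0, -52]},
  {"offset": [0, 0.13, 0], "dr": [0, 0, -58.5]},
  {"offset": [0, 0.145, 0], "dr": [0, 0, -65]},
  {"offset": [0, 0.152, 0.003], "dr": [0, 0, -71.5]},
  {"offset": [0, 0.156, 0.006], "dr": [0, 0, -78]},
  {"offset": [0, 0.156, 0.007], "dr": [0, 0, -84.5]},
  {"offset": [0, 0.156, 0.007], "dr": [0, 0, -91]},
  {"offset": [0, 0.156, 0.007], "dr": [0, 0, -97.5]},
  {"offset": [0, 0.156, 0.007], "dr": [0, 0, -104]},
  {"offset": [0, 0.156, 0.007], "dr": [0, 0, -110.5]},
  {"offset": [0, 0.156, 0.007], "dr": [0, 0, -117]},
  {"offset": [0, 0.156, 0.007], "dr": [0, 0, -120]},
], gripper=0.08)

```text
time_s: 10.35
position: [0.5663, 0.0664, 0.1381]
tcp_rot: [[-0.353, 0.936, -0.005], [0.936, 0.353, 0.0], [0.002, -0.005, -1.0]]
force: [0.2, -0.3, -0.2]
opening: 0.46
grasp_force: 0.0
```

>>> servo_tool([
  {"offset": [0, 0, 0], "dr": [0, 0, -6.5]},
  {"offset": [0, 0, 0], "dr": [0, 0, -13]},
  {"offset": [0, 0, 0], "dr": [0, 0, -19.5]},
  {"offset": [0, 0, 0], "dr": [0, 0, -26]},
  {"offset": [0, 0, 0], "dr": [0, 0, -32.5]},
  {"offset": [0, 0, 0], "dr": [0, 0, -39]},
  {"offset": [0, 0, 0], "dr": [0, 0, -45]},
  {"offset": [0, 0, 0], "dr": [0, 0, -50.7]},
  {"offset": [0, 0, 0], "dr": [0, 0, -50.7]},
  {"offset": [0, 0, 0], "dr": [0, 0, -50.7]},
  {"offset": [0, 0, 0], "dr": [0, 0, -50.7]},
])

```text
time_s: 11.27
position: [0.5672, 0.0664, 0.1393]
tcp_rot: [[-0.945, 0.326, -0.002], [0.326, 0.945, 0.0], [0.002, -0.001, -1.0]]
force: [-0.2, 0.4, -0.5]
opening: 0.46
grasp_force: 0.0
```

```bash
python3 - <<'E'
from h import *
from rig import bot
print(bot.read_state()['joint_positions'])
shift([.567,.0663,.0635],-18.9-90)
E
```

```text
[-4.53360135e+00  3.24273762e+01  9.43058441e+01  2.37342470e-03
  5.34104904e+01 -7.55092064e+01]
t 11.2667 off [ 0.     -0.0001  0.0758]
dr z -0.13 tilt z [-2.5e-03  2.0e-04 -1.0e+00]
```

>>> servo_tool([
  {"offset": [0, 0, 0.03], "dr": [0, 0, 0]},
  {"offset": [0, 0, 0.055], "dr": [0, 0, 0]},
  {"offset": [0, 0, 0.068], "dr": [0, 0, 0]},
  {"offset": [0, 0, 0.074], "dr": [0, 0, 0]},
  {"offset": [0, 0, 0.074], "dr": [0, 0, 0]},
  {"offset": [0, 0, 0.074], "dr": [0, 0, 0]},
])

```text
time_s: 11.77
position: [0.5683, 0.0663, 0.0666]
tcp_rot: [[-0.946, 0.325, 0.0], [0.325, 0.946, 0.0], [0.0, 0.0, -1.0]]
force: [-0.3, -0.5, -0.7]
opening: 0.458
grasp_force: 0.0
```

>>> servo_tool([
  {"offset": [0, 0, 0], "dr": [0, 0, 0]},
  {"offset": [0, 0, 0], "dr": [0, 0, 0]},
  {"offset": [0, 0, 0], "dr": [0, 0, 0]},
  {"offset": [0, 0, 0], "dr": [0, 0, 0]},
  {"offset": [0, 0, 0], "dr": [0, 0, 0]},
  {"offset": [0, 0, 0], "dr": [0, 0, 0]},
  {"offset": [0, 0, 0], "dr": [0, 0, 0]},
  {"offset": [0, 0, 0], "dr": [0, 0, 0]},
  {"offset": [0, 0, 0], "dr": [0, 0, 0]},
], gripper=1)

```text
time_s: 12.52
position: [0.5685, 0.0668, 0.0669]
tcp_rot: [[-0.946, 0.324, 0.001], [0.324, 0.946, 0.001], [-0.001, 0.001, -1.0]]
force: [0.9, 2.7, 2.9]
opening: 0.153
grasp_force: 30.0
```

>>> servo_tool([
  {"offset": [0.0001, 0, 0], "dr": [0, 0, 5]},
  {"offset": [0.0002, -0.0001, 0], "dr": [0, 0, 11]},
  {"offset": [0.0003, -0.0001, 0], "dr": [0, 0, 17]},
  {"offset": [0.0004, -0.0002, 0], "dr": [0, 0, 23]},
  {"offset": [0.0005, -0.0002, 0], "dr": [0, 0, 29]},
  {"offset": [0.0006, -0.0003, 0], "dr": [0, 0, 35]},
  {"offset": [0.0007, -0.0003, 0], "dr": [0, 0, 41]},
  {"offset": [0.0008, -0.0004, 0], "dr": [0, 0, 47]},
  {"offset": [0.0009, -0.0004, 0], "dr": [0, 0, 53]},
  {"offset": [0.001, -0.0005, 0], "dr": [0, 0, 59]},
  {"offset": [0.001, -0.0005, 0], "dr": [0, 0, 65]},
  {"offset": [0.001, -0.0005, 0], "dr": [0, 0, 71]},
  {"offset": [0.001, -0.0005, 0], "dr": [0, 0, 76]},
  {"offset": [0.001, -0.0005, 0], "dr": [0, 0, 80]},
  {"offset": [0.001, -0.0005, 0], "dr": [0, 0, 80.8]},
  {"offset": [0.001, -0.0005, 0], "dr": [0, 0, 80.8]},
  {"offset": [0.001, -0.0005, 0], "dr": [0, 0, 80.8]},
  {"offset": [0.001, -0.0005, 0], "dr": [0, 0, 80.8]},
])

```text
time_s: 14.02
position: [0.5671, 0.066, 0.0666]
tcp_rot: [[0.167, 0.986, 0.0], [0.986, -0.167, -0.0], [-0.0, 0.0, -1.0]]
force: [1.6, 1.0, 2.5]
opening: 0.159
grasp_force: 30.0
```

```bash
python3 - <<'E'
from h import *
from rig import bot
print(bot.read_state()['moment'])
shift([.567,.0665,.0669],80.3-90)
E
```

```text
[ 0.04918822 -0.14278542 -0.04276694]
t 14.0167 off [ 0.0005 -0.0001 -0.0003]
dr z 0.06 tilt z [ 2.e-04 -3.e-04 -1.e+00]
```

>>> servo_tool([
  {"offset": [0, 0, 0], "dr": [0, 0, 0]},
  {"offset": [0, 0, 0], "dr": [0, 0, 0]},
  {"offset": [0, 0, 0], "dr": [0, 0, 0]},
  {"offset": [0, 0, 0], "dr": [0, 0, 0]},
  {"offset": [0, 0, 0], "dr": [0, 0, 0]},
  {"offset": [0, 0, 0], "dr": [0, 0, 0]},
  {"offset": [0, 0, -0.01], "dr": [0, 0, 0]},
  {"offset": [0, 0, -0.035], "dr": [0, 0, 0]},
  {"offset": [-0.02, 0, -0.06], "dr": [0, 0, 0]},
  {"offset": [-0.05, 0, -0.08], "dr": [0, 0, 0]},
  {"offset": [-0.06, 0, -0.08], "dr": [0, 0, 0]},
  {"offset": [-0.06, 0, -0.08], "dr": [0, 0, 0]},
  {"offset": [-0.06, 0, -0.08], "dr": [0, 0, 0]},
  {"offset": [-0.06, 0, -0.08], "dr": [0, 0, 0]},
], gripper=0.08)

```text
time_s: 15.18
position: [0.5559, 0.0079, 0.1456]
tcp_rot: [[0.169, 0.986, -0.002], [0.986, -0.169, 0.001], [0.001, -0.002, -1.0]]
force: [-0.1, 1.2, -0.5]
opening: 0.461
grasp_force: 0.0
```

```bash
python3 - <<'E'
from h import *
from rig import bot
c,k=look('wrist','w5')
uv=proj(c,[.567,.0663,.07]).astype(int);print(uv)
c2=c['color'][max(0,uv[1]-75):uv[1]+75,uv[0]-100:uv[0]+100,::-1];print(c2.shape)
cv2.imwrite('pics/w5c.png',cv2.resize(c2,None,fx=4,fy=4,interpolation=cv2.INTER_CUBIC))
ey=np.array([np.sin(np.radians(9.7)),np.cos(np.radians(9.7))])
pp=np.array([.567,.0664])+.075*ey;print(pp);shift([*pp,.075],80.3-90)
E
```

```text
[279 140]
(150, 200, 3)
[0.5796367  0.14032776]
t 15.2333 off [0.1343 0.0014 0.0705]
dr z 0.04 tilt z [-2.6e-03  9.0e-04 -1.0e+00]
```

View pics/w5c.png

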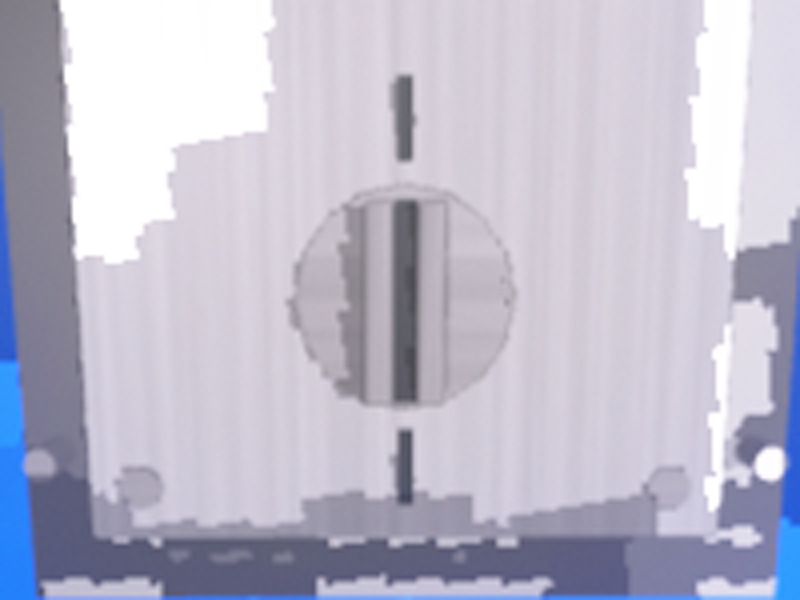

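The crop shows the slot (x ≈ 405 from top to bottom) in line with both ridges at (404,118) and (405,467). Next is the press.

>>> servo_tool([
  {"offset": [0.025, 0, 0], "dr": [0, 0, 0]},
  {"offset": [0.06, 0, 0], "dr": [0, 0, 0]},
  {"offset": [0.095, 0.001, 0], "dr": [0, 0, 0]},
  {"offset": [0.125, 0.001, 0.01], "dr": [0, 0, 0]},
  {"offset": [0.134, 0.001, 0.03], "dr": [0, 0, 0]},
  {"offset": [0.134, 0.001, 0.055], "dr": [0, 0, 0]},
  {"offset": [0.134, 0.001, 0.07], "dr": [0, 0, 0]},
  {"offset": [0.134, 0.001, 0.078], "dr": [0, 0, 0]},
  {"offset": [0.134, 0.001, 0.078], "dr": [0, 0, 0]},
  {"offset": [0.134, 0.001, 0.078], "dr": [0, 0, 0]},
  {"offset": [0.134, 0.001, 0.078], "dr": [0, 0, 0]},
  {"offset": [0.134, 0.001, 0.078], "dr": [0, 0, 0]},
  {"offset": [0.134, 0.001, 0.078], "dr": [0, 0, 0]},
  {"offset": [0.134, 0.001, 0.078], "dr": [0, 0, 0]},
], gripper=1)

```text
time_s: 16.4
position: [0.581, 0.1388, 0.0695]
tcp_rot: [[0.169, 0.986, 0.002], [0.986, -0.169, 0.0], [0.0, 0.002, -1.0]]
force: [-0.2, 0.3, 0.3]
opening: 0.005
grasp_force: 0.0
```

>>> servo_tool([
  {"offset": [0, 0, 0.003], "dr": [0, 0, 0]},
  {"offset": [0, 0, 0.006], "dr": [0, 0, 0]},
  {"offset": [0, 0, 0.009], "dr": [0, 0, 0]},
  {"offset": [0, 0, 0.012], "dr": [0, 0, 0]},
  {"offset": [0, 0, 0.015], "dr": [0, 0, 0]},
  {"offset": [0, 0, 0.018], "dr": [0, 0, 0]},
  {"offset": [0, 0, 0.02], "dr": [0, 0, 0]},
  {"offset": [0, 0, 0.02], "dr": [0, 0, 0]},
  {"offset": [0, 0, 0.02], "dr": [0, 0, 0]},
])

```text
time_s: 17.15
position: [0.5803, 0.1389, 0.0495]
tcp_rot: [[0.168, 0.986, -0.0], [0.986, -0.168, -0.0], [-0.0, -0.0, -1.0]]
force: [-2.6, -1.0, 8.6]
opening: 0.001
grasp_force: 4.4
```

>>> servo_tool([
  {"offset": [0, 0, 0.001], "dr": [0, 0, 0]},
  {"offset": [0, 0, 0.002], "dr": [0, 0, 0]},
  {"offset": [0, 0, 0.003], "dr": [0, 0, 0]},
  {"offset": [0, 0, 0.004], "dr": [0, 0, 0]},
  {"offset": [0, 0, 0.004], "dr": [0, 0, 0]},
  {"offset": [0, 0, 0.004], "dr": [0, 0, 0]},
])

```text
time_s: 17.65
position: [0.5804, 0.1389, 0.0492]
tcp_rot: [[0.168, 0.986, 0.001], [0.986, -0.168, -0.0], [-0.0, 0.001, -1.0]]
force: [-7.5, -1.9, 31.5]
opening: -0.0
grasp_force: 15.3
```

```bash
python3 - <<'E'
from h import *
from rig import viewer
a=[];n='scene'
c=viewer.capture(n);uv=proj(c,[.58,.14,.05]).astype(int)
im=c['color'][uv[1]-60:uv[1]+60,uv[0]-80:uv[0]+80,::-1]
cv2.imwrite('pics/end.png',cv2.resize(im,None,fx=5,fy=5,interpolation=cv2.INTER_CUBIC))
E
```

```text
(no output)
```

View pics/end.png

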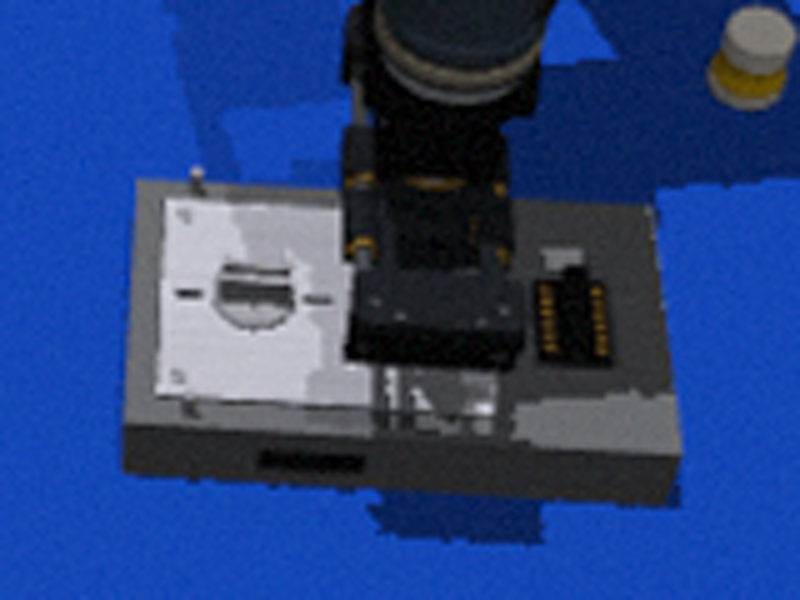

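The panel sits down on the frame, the slot at (255,280) is level with its ridges, and the module at (573,320) is in the recess. The panel has bottomed out at a 31 N push, so I'll ease the push a little and hand in.

>>> servo_tool([
  {"offset": [0, 0, -0.001], "dr": [0, 0, 0]},
  {"offset": [0, 0, -0.001], "dr": [0, 0, 0]},
  {"offset": [0, 0, -0.001], "dr": [0, 0, 0]},
  {"offset": [0, 0, -0.001], "dr": [0, 0, 0]},
])

```text
time_s: 18.03
position: [0.5804, 0.1389, 0.0492]
tcp_rot: [[0.168, 0.986, 0.001], [0.986, -0.168, -0.0], [-0.0, 0.001, -1.0]]
force: [-4.8, -2.0, 25.0]
opening: 0.007
grasp_force: 12.4
```

```bash
python3 - <<'E'
from rig import bot,ticket
s=bot.read_state();print(s['position'],s['force'])
if s['position'][2]<.0498 and s['force'][2]>14: print(ticket.hand_in())
E
```

```text
[0.58036063 0.13893485 0.04923825] [-4.83766813 -1.95067287 24.97269509]
the job is handed in; nothing more can be done
None
```

The job is handed in at about 18 s: the module is pressed home in the recess, the slot is lined up with the ridges, and the fingers are holding the panel down on the frame with about 25 N.

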